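Draw a birdhouse wall home with its cam lock

ROBOT

A 7-joint arm with a two-finger parallel gripper is mounted at the origin on the work surface. World frame = base frame: x ahead of the robot, y to its left, z up, the work surface at z = 0. Lengths are in m, angles in rad, forces in N, time in s.
With the tool pointing down it reaches from about 0.4 to 0.85 m from the base axis. Payload 4.5 kg.
Tool frame: the origin (TCP) lies on the centre line of the jaws, within the pads' length; the fingertips stand 8 mm ahead of it and the grasp point (between the pads) lies 11 mm behind it; z points along the fingers, x is the direction in which the jaws open and shut, and the axes are right-handed (so a half turn about z gives the same grasp; the last joint's range is limited). The gripper opens to 88 mm and grips with 3 to 60 N. Pads are 18 mm wide; open, the fingers measure 123 mm over their backs; the gripper's body (75 mm by 187 mm) begins 45 mm behind the grasp point.
Start: joints at [1.369, 0.689, -0.195, 1.565, 0.157, 0.902, -0.215], TCP at [0.146, -0.608, 0.247] pointing down, gripper open.
Joint ranges: [-3.01, 3.01], [-0.46, 2.08], [-1.47, 1.51], [0.13, 2.56], [-1, 4.14], [0.04, 2.09], [-2.66, 2.66]. Speed limits (rad/s): [2.57, 2.57, 3.14, 3.14, 3.14, 3.14, 3.14].

INTERFACE

Orientations are given as a unit quaternion [x, y, z, w].
In Python, from plant import r gives the robot as it stands.
- The arm moves only by the shell command python3 -m pendant 'ROWS' [FORCE]. ROWS is JSON, a list of rows, each a list of 3 entries, a list of its own where there are three numbers: the turn, a rotation vector about the tool's x, y, z in rad, then the shift along the tool's x, y, z in m, then the opening, from 0 (shut) to 1 (fully open). In form: [[[wx, wy, wz], [tx, ty, tz], claw], ...]. A call has 1 to 10 rows; each row is the pose to reach, as a shift and turn from the pose commanded when the call began, along the tool's axes at that moment; what a row does not reach only later rows make up. A row lasts 1/10 s, in which the tool goes at most 50 mm and 8.59 degrees, less where a joint would pass 70% of its speed; a pose out of reach is approached as far as the arm can. A call with a gripper value outside its range is refused whole. The fingers move at their own pace and stop on an object; FORCE is the grip in N (left out, the last holds). Time passes only in rows, so rows that repeat a pose let the fingers close. It gives the time, the measured TCP pose, the force and the opening at its end, in the units of the state.
- r.get_state(): the state, without advancing time (a new reading comes with each control period).
- r.snapshot(name): name is "side" or "top"; returns a dict with "image" (420x560x3 uint8, red, green, blue), "mtx" (3x3 intrinsics, pixels), "dist" ([k1, k2, p1, p2, k3] as OpenCV has them; the pictures are not rectified), "R" (3x3) and "t" (3): a world point X has camera coordinates R X + t. Camera axes: x right, y down, z forward; pixel columns grow to the right and rows downward; lengths in m; the calibration is good to about 2 mm. A picture is of the moment at which its call begins. There is no depth.
- r.finish_job(): hands the job in, once; it reports no verdict.
The state is a dict: "clock": time; "q": joint angles; "qd": joint speeds; "joint_torque": joint torques, N m; "tool_pos": TCP position; "eef_rot": TCP orientation; "contact_force": force on the tool from outside, world axes, zero at the start; "moment": the same for the moment, N m; "opening": opening from 0.0 (shut) to 1.0 (fully open).
Only numpy, scipy, OpenCV 4.12 (cv2) and the standard library are available. Lean on these libraries where they do the work, as an engineer would, in place of code of your own. Each camera call takes 0.05 s, during which the arm holds its last target. There are 200 camera calls.

TASK

The side wall of the half-built pine birdhouse still stands off its floor board. Take the blue-handled flat-blade driver from the rack, set its blade in the slot of the brass cam disc and turn the disc clockwise (seen from above) to its stop so that it draws the bolt and the wall fully home. Then put the driver back upright in the rack slot it came from, leaving the yellow-handled awl in its place.

Things in the scene. Friction and masses are not known exactly. Their poses are not given: they have to be found in the camera images.
- driver: BLUE-handled driver, 139 mm long, 150 g, hanging upright in one of two rack slots. Origin: centre of the blade tip, 15 mm over the shelf as it hangs; z up, x along the blade's width. Blade 30 (x) x 6 (y) x 18 mm high, round shank 12 mm, flange 46 mm across at z = 60 to 66 mm, handle 26 x 26 mm square (faces square to x and y) at z = 66 to 136 mm; grip it at z = 100 mm.
- awl: YELLOW-handled awl with a pointed spike in the other slot; stays there. Handle, flange and origin (the point) as the driver's. Rack: fixed, wooden, 80 x 190 mm, top 75 mm over the shelf, carries both tools by their flanges. Its slots, 110 mm apart, are 48 x 20 mm, long way along the hanging blade's width; a tool must rise over 60 mm to come out. Either slot may hold either tool.
- cam_slot (a point): Slot centre at the top face of the brass cam disc (56 mm across, steel rim), flush in the fixed pine floor board (150 x 130 x 36 mm): 36 mm over the shelf. x along the slot, z up; turns with the disc. Slot 16 mm deep, 50 mm long, 14 mm wide, flaring to 22 mm at the top. The wall, 150 mm long, 86 mm high, stands with its near face 77 mm from the disc's axis when loose.
- cam (a joint): Turn of the cam disc, rad: 0 loose, grows clockwise seen from above, hard stop at 1.05 (60 degrees), where the wall meets the board; starts at 0 to 0.2. The wall moves with it, 12 mm over the whole turn. Friction (about 0.1 Nm) holds it where it is left. The blade has about 15 degrees of play in the slot each way, so the driver must turn that much more than the disc.
Mind the look-alikes: they are no part of the job. Of the things that look like the part that bears cam_slot, the middle-sized one is meant. What is shaped like the driver but orange or red is not meant.

How it is judged:
On the way, in this order (a step that is already met when the one before it is completed fails the run):
1. the driver's blade is in the cam's slot, tool upright (horizontal distance between driver and cam_slot below 0.015 m and z of driver in the frame of cam_slot below -0.005 m and angle between driver's own z axis and vertical below 0.3 rad), for 0.1 s.
2. the cam is turned home with the blade still in its slot (value of joint cam above 0.85 rad and horizontal distance between driver and cam_slot below 0.015 m and z of driver in the frame of cam_slot below -0.004 m), for 0.1 s.
At the end, for the whole second after the job is handed in: The cam stands at 0.85 rad or more (wall within about 2.5 mm of home), and the blue driver hangs upright (within 10 degrees) and at rest in its own rack slot, within 20 mm of where it was at the start (value of joint cam above 0.85 rad and distance of driver from where it was at the start of the episode below 0.02 m and angle between driver's own z axis and vertical below 0.18 rad and linear speed of driver below 0.03 m/s); the robot touches nothing.
It fails at once if the yellow awl is displaced by more than 25 mm (distance of awl from where it was at the start of the episode above 0.025 m).
It also fails if it takes over 51 s, if anything falls off the work surface, if the arm or the gripper's body presses on something with over 40 N, if the wrist force passes 120 N, or if a joint passes its speed limit or range.

## Working session

There is one attempt and no reset: what is moved stays moved. The work goes in short steps, Python scripts to look and compute and a shell command to move; the robot and the scene stay as the last step left them, time stands still between calls to the robot, and variables do not carry over. Pictures are saved under pics/ and viewed, about 8 in all and at most 12, crops included, and the job is handed in when it is done.

```bash
mkdir -p pics; ls
python3 - <<'E'
from plant import r
import cv2,pickle
s=r.get_state();print(s)
for n in("side","top"):
    d=r.snapshot(n);pickle.dump(d,open(f"pics/{n}0.pkl","wb"));cv2.imwrite(f"pics/{n}0.png",d["image"][...,::-1]);print(n,d["mtx"],d["dist"],d["R"],d["t"])
E
```

```text
pics
{'clock': 0.0, 'q': array([ 1.36878743,  0.68999551, -0.19455455,  1.56635766,  0.1573203 ,
        0.9024986 , -0.21510216]), 'qd': array([-0.00073117,  0.00156534,  0.00012351,  0.00203937, -0.00119962,
       -0.00154335, -0.00017331]), 'joint_torque': array([-1.16124979e-04, -5.27560079e+01, -1.26648489e+00, -1.53425127e+01,
       -5.25282905e-02,  6.58172314e-03,  1.58617177e-04]), 'tool_pos': array([ 0.14584063, -0.60710067,  0.24590024]), 'eef_rot': array([ 7.85414795e-01, -6.18969089e-01, -7.68270127e-04, -5.26025011e-04]), 'contact_force': array([ 0.46205159,  0.24866773, -0.03965743]), 'moment': array([-0.03335987, -0.06286937,  0.01909098]), 'opening': 0.9991132915714351}
side [[399.86017381   0.         277.45964603]
 [  0.         399.86017381 208.72382259]
 [  0.           0.           1.        ]] [-0.01914472  0.          0.          0.          0.        ] [[ 0.79052492 -0.61218935 -0.01716256]
 [-0.36556296 -0.44919985 -0.81521973]
 [ 0.49135942  0.65072551 -0.57889743]] [-0.36186108  0.21359024  0.60263615]
top [[415.53194925   0.         280.15696431]
 [  0.         415.53194925 206.44753375]
 [  0.           0.           1.        ]] [-0.07739328  0.          0.          0.          0.        ] [[-0.01122196 -0.99987916 -0.01075828]
 [-0.99655439  0.01206756 -0.08205931]
 [ 0.08217922  0.00980034 -0.99656938]] [0.01046825 0.4796926  0.95310999]
```

View pics/top0.png

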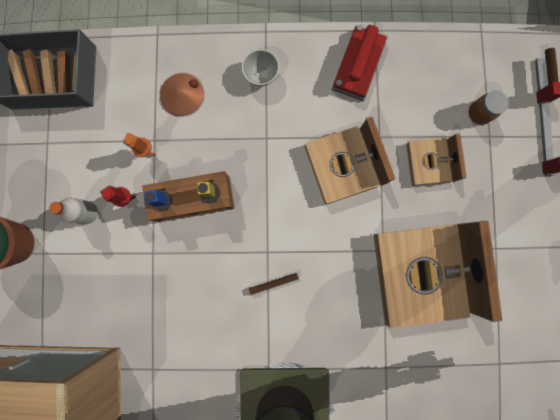

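View pics/side0.png

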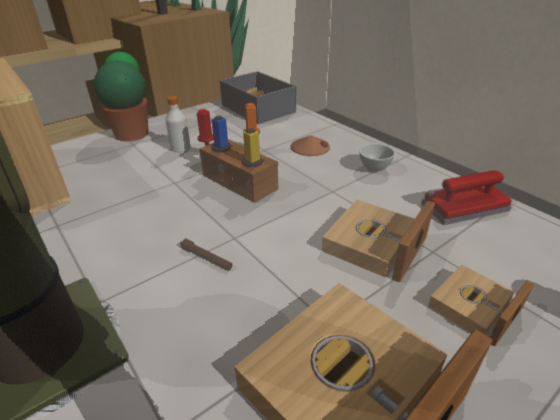

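The top view shows three boards: large (425,275), middle-sized (343,163) and small (432,160), so the middle one is meant. The rack is at (188,196), with the blue driver at (156,199) and the awl at (205,190). A red look-alike is at (116,195) and an orange one at (138,146).

```bash
cat > h.py <<'E'
import numpy as np,cv2,pickle
def ray(d,uv):
    p=cv2.undistortPoints(np.array([[uv]],float),d["mtx"],np.array(d["dist"]))[0,0]
    R=np.array(d["R"]);return -R.T@d["t"],R.T@np.array([p[0],p[1],1.])
def onz(d,uv,z):
    c,v=ray(d,uv);return c+v*(z-c[2])/v[2]
def proj(d,X):
    return cv2.projectPoints(np.array([X],float),cv2.Rodrigues(np.array(d["R"]))[0],np.array(d["t"]),d["mtx"],np.array(d["dist"]))[0][0,0]
def tri(a,ua,b,ub):
    (c1,v1),(c2,v2)=ray(a,ua),ray(b,ub)
    k=np.linalg.lstsq(np.c_[v1,-v2],c2-c1,rcond=None)[0]
    p,q=c1+k[0]*v1,c2+k[1]*v2;return (p+q)/2,np.linalg.norm(p-q)
E
python3 - <<'E'
from h import *
T=pickle.load(open("pics/top0.pkl","rb"));S=pickle.load(open("pics/side0.pkl","rb"))
I=T["image"][...,::-1]
a=cv2.resize(I[165:225,130:240],None,fx=7,fy=7,interpolation=2)[:,:770]
b=cv2.resize(I[115:210,300:400],None,fx=6,fy=6,interpolation=2)
cv2.imwrite("pics/crop_rack.png",a);cv2.imwrite("pics/crop_cam.png",b)
for n,d in(("top",T),("side",S)):
    h=cv2.cvtColor(d["image"],cv2.COLOR_RGB2HSV)
    for nm,lo,hi in(("blue",(105,120,40),(130,255,255)),("yel",(20,120,60),(35,255,255))):
        m=cv2.inRange(h,lo,hi);c,_=cv2.findContours(m,0,2)
        for k in c:
            if cv2.contourArea(k)>25: print(n,nm,cv2.contourArea(k),cv2.minAreaRect(k),cv2.boundingRect(k))
# rack contour at z=.075 (brown)
E
```

```text
top blue 155.0 ((156.8113250732422, 198.16036987304688), (19.779918670654297, 14.697578430175781), 15.945395469665527) (146, 190, 21, 16)
top yel 223.5 ((205.5, 189.0), (16.0, 17.0), 90.0) (197, 181, 18, 17)
side blue 177.5 ((222.0066680908203, 131.73812866210938), (28.850399017333984, 11.016307830810547), 74.35774993896484) (213, 118, 15, 30)
side yel 396.5 ((354.68145751953125, 373.028076171875), (15.943906784057617, 40.31100845336914), 43.7811279296875) (336, 355, 33, 31)
side yel 658.0 ((331.25, 354.25), (20.50609588623047, 41.01219177246094), 45.0) (316, 338, 34, 38)
side yel 28.0 ((478.76922607421875, 297.34613037109375), (4.992301940917969, 9.707253456115723), 33.690067291259766) (474, 293, 9, 8)
side yel 55.0 ((467.25006103515625, 290.7500305175781), (7.071067810058594, 10.60660171508789), 45.0) (463, 287, 10, 11)
side yel 35.0 ((377.9836120605469, 230.81967163085938), (4.865401268005371, 11.26724624633789), 39.80556869506836) (373, 226, 10, 9)
side yel 72.5 ((365.3999938964844, 226.1999969482422), (8.40000057220459, 12.80000114440918), 53.13010025024414) (359, 221, 13, 12)
side yel 370.5 ((251.33424377441406, 146.350830078125), (31.43018341064453, 14.61135482788086), 86.98721313476562) (244, 131, 16, 32)
```

View pics/crop_rack.png

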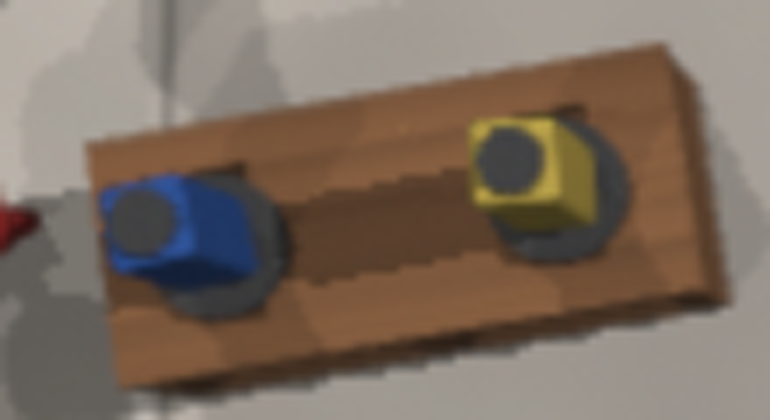

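View pics/crop_cam.png

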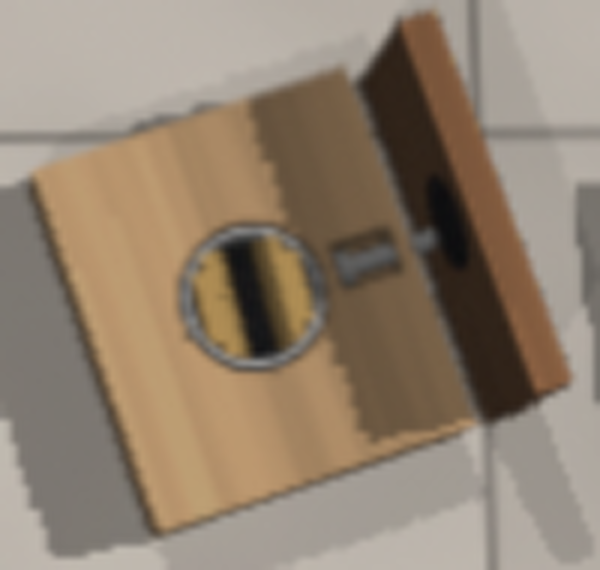

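The rack crop shows the dark slot ends across the rack's 80 mm side, so the blade's width lies across the rack. Blue cap is at crop (143,222), its flange at (215,243). In the cam crop the ring centre is (255,297) and the slot runs from (237,240) to (260,355).

Run:
```python
from h import *
T=pickle.load(open("pics/top0.pkl","rb"));S=pickle.load(open("pics/side0.pkl","rb"))
np.set_printoptions(precision=4,suppress=True)
rk=lambda u,v:(130+(u-3)/7,165+(v-3)/7); cm=lambda u,v:(300+(u-2.5)/6,115+(v-2.5)/6)
def yaw(a,b): d=b-a;return np.degrees(np.arctan2(d[1],d[0]))
P={n:onz(T,rk(*uv),z) for n,uv,z in(("bcap",(143,222),.154),("bflange",(215,243),.081),("ycap",(508,160),.154),("yfl",(553,190),.081),("tl",(88,145),.075),("tr",(662,43),.075),("bl",(120,388),.075),("br",(700,292),.075))}
for k in P:print(k,P[k])
print("rack long yaw",yaw(P["tr"],P["tl"]),"lens",np.linalg.norm(P["tr"]-P["tl"]),np.linalg.norm(P["bl"]-P["tl"]),yaw(P["bl"],P["tl"]),"caps",np.linalg.norm(P["bcap"]-P["ycap"]),yaw(P["ycap"],P["bcap"]))
# side caps
h=cv2.cvtColor(T["image"],cv2.COLOR_RGB2HSV)
c=onz(T,cm(255,297),.036);print("cam",c,"side px",proj(S,c),"b side",proj(S,P["bcap"]))
print("ringdiam",np.linalg.norm(onz(T,cm(181,297),.036)-onz(T,cm(329,297),.036)),np.linalg.norm(onz(T,cm(255,224),.036)-onz(T,cm(255,371),.036)))
B=[onz(T,cm(*u),.036) for u in((35,175),(345,68),(475,422),(160,532))]
print("board",[np.linalg.norm(B[i]-B[(i+1)%4]) for i in range(4)],yaw(B[3],B[0]),yaw(B[2],B[1]))
print("slot yaw floor",yaw(onz(T,cm(260,355),.02),onz(T,cm(237,240),.02)))
print("red",tri(T,(116,189),S,(204,112)),"orange",tri(T,(130,138),S,(250,106)))
# ring mask ellipse fit in side
for n,d,x,y in(("top",T,342,164),("side",S,371,228)):
    g=cv2.cvtColor(d["image"],cv2.COLOR_RGB2HSV); m=((g[...,1]<70)).astype(np.uint8)*255
    k=np.zeros_like(m);cv2.circle(k,(x,y),18,255,-1);m&=k
    cs,_=cv2.findContours(m,cv2.RETR_EXTERNAL,2);q=max(cs,key=lambda t:cv2.boundingRect(t)[2]*cv2.boundingRect(t)[3]);print(n,cv2.fitEllipse(cv2.convexHull(q)))
```

```text
bcap [0.4928 0.2694 0.154 ]
bflange [0.4939 0.27   0.081 ]
ycap [0.5095 0.1619 0.154 ]
yfl [0.5093 0.1621 0.081 ]
tl [0.5267 0.3137 0.075 ]
tr [0.5567 0.1284 0.075 ]
bl [0.4485 0.302  0.075 ]
br [0.4769 0.1163 0.075 ]
rack long yaw 99.22453433602949 lens 0.18768938132838764 0.07899422885587516 8.529371126313698 caps 0.1087865530282587 98.82517429724744
cam [ 0.5755 -0.1403  0.036 ] side px [369.5796 227.7806] b side [217.473  117.3235]
ringdiam 0.05743488754120515 0.05771021197206206
board [np.float64(0.1289695423724579), np.float64(0.14767115795498076), np.float64(0.12946067333454397), np.float64(0.14727296909246682)] 18.045627552291165 18.23778221268583
slot yaw floor 9.748703109397285
red (array([0.5062, 0.35  , 0.139 ]), np.float64(0.01066148002773793)) orange (array([0.62  , 0.3219, 0.1345]), np.float64(0.0007569379329293086))
top ((341.8570861816406, 164.05540466308594), (24.287158966064453, 24.519603729248047), 68.83387756347656)
side ((370.5445556640625, 227.9551239013672), (18.120756149291992, 30.16031265258789), 98.35595703125)
```

```bash
cat >> h.py <<'E'
from scipy.spatial.transform import Rotation as Ro
def rel(s,X,yaw,zc=None):
    A=Ro.from_quat(s["eef_rot"]);y=np.radians(yaw)
    B=Ro.from_matrix(np.array([[np.cos(y),np.sin(y),0],[np.sin(y),-np.cos(y),0],[0,0,-1]]))
    return np.round((A.inv()*B).as_rotvec(),3),np.round(A.inv().apply(np.array(X)-s["tool_pos"]),4)
E
python3 -c "
from h import *;from plant import r
s=r.get_state()
for X,y in (((.5,-.25,.30),-50),((.55,.0,.30),-20),((.4935,.2697,.26),9)):print(rel(s,X,y))"
```

```text
(array([-0.   ,  0.002, -0.462]), array([-0.2646, -0.4278, -0.0536]))
(array([-0.001,  0.002, -0.986]), array([-0.496 , -0.5349, -0.0533]))
(array([-1.000e-03,  1.000e-03, -1.492e+00]), array([-0.7714, -0.543 , -0.0128]))
```

```bash
python3 -m pendant '[[[0,0,-0.1],[-0.03,-0.045,-0.02],1],[[0,0,-0.2],[-0.06,-0.085,-0.04],1],[[0,0,-0.3],[-0.09,-0.125,-0.05],1],[[0,0,-0.462],[-0.265,-0.428,-0.053],1],[[0,0,-0.462],[-0.265,-0.428,-0.053],1],[[0,0,-0.462],[-0.265,-0.428,-0.053],1],[[0,0,-0.462],[-0.265,-0.428,-0.053],1],[[0,0,-0.6],[-0.35,-0.47,-0.053],1],[[0,0,-0.7],[-0.39,-0.49,-0.053],1],[[0,0,-0.8],[-0.43,-0.51,-0.053],1]]' && python3 -c "
from h import *;from plant import r
s=r.get_state();print(s['contact_force'])
for X,y in (((.55,.0,.30),-20),((.4935,.2697,.26),9)):print(rel(s,X,y))"
```

```text
clock: 1.1
tool_pos: [0.4599, -0.2309, 0.2982]
eef_rot: [0.965, -0.262, -0.0, -0.0]
contact_force: [2.0, -0.1, -0.4]
opening: 0.997
[ 1.96889348 -0.08863875 -0.3752587 ]
(array([-0.   ,  0.   , -0.182]), array([-0.0393, -0.2447, -0.0018]))
(array([-0.   ,  0.   , -0.688]), array([-0.2245, -0.4487,  0.0382]))
```

```bash
python3 -m pendant '[[[0,0,-0.1],[-0.02,-0.045,0],1],[[0,0,-0.182],[-0.04,-0.09,0],1],[[0,0,-0.25],[-0.05,-0.14,0],1],[[0,0,-0.35],[-0.07,-0.19,0],1],[[0,0,-0.45],[-0.09,-0.235,0],1],[[0,0,-0.55],[-0.11,-0.28,0.01],1],[[0,0,-0.65],[-0.14,-0.32,0.02],1],[[0,0,-0.69],[-0.17,-0.36,0.03],1],[[0,0,-0.69],[-0.2,-0.4,0.038],1],[[0,0,-0.69],[-0.224,-0.448,0.038],1]]' && python3 -m pendant '[[[0,0,0],[0,0,0],1],[[0,0,0],[0,0,0],1],[[0,0,0],[0,0,0],1]]' && python3 -c "
from h import *;from plant import r
s=r.get_state();print(s['contact_force'],s['q'])
for X,y in (((.4935,.2697,.107),9),):print(rel(s,X,y))
d=r.snapshot('top');cv2.imwrite('pics/top1.png',d['image'][...,::-1])"
```

```text
clock: 2.1
tool_pos: [0.4925, 0.2577, 0.2592]
eef_rot: [0.997, 0.078, -0.002, 0.001]
contact_force: [1.3, 0.3, -0.2]
opening: 1.002
clock: 2.4
tool_pos: [0.4944, 0.2548, 0.2601]
eef_rot: [0.997, 0.077, -0.0, 0.001]
contact_force: [0.5, 0.9, 0.6]
opening: 0.996
[0.48341695 0.8604543  0.64968227] [-0.21360792  0.62871487 -0.58108723  1.74670815  0.4275201   0.89710166
 -0.82627571]
(array([ 0.002,  0.001, -0.004]), array([ 0.0015, -0.0152,  0.1531]))
```

View pics/top1.png

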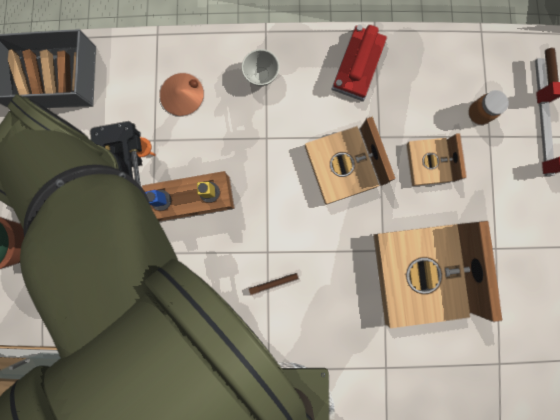

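The gripper is at (125,140), above the driver and clear of the awl at (205,190).

```bash
python3 -m pendant '[[[0,0,-0.004],[0.0015,-0.015,0],1],[[0,0,-0.004],[0.0015,-0.015,0.04],1],[[0,0,-0.004],[0.0015,-0.015,0.08],1],[[0,0,-0.004],[0.0015,-0.015,0.11],1],[[0,0,-0.004],[0.0015,-0.015,0.14],1],[[0,0,-0.004],[0.0015,-0.015,0.153],1],[[0,0,-0.004],[0.0015,-0.015,0.153],1],[[0,0,-0.004],[0.0015,-0.015,0.153],1]]' 40 && python3 -c "
from h import *;from plant import r
s=r.get_state();print(s['contact_force'])
for X,y in (((.4935,.2697,.107),9),):print(rel(s,X,y))
d=r.snapshot('side');cv2.imwrite('pics/side1.png',cv2.resize(d['image'][70:230,130:330],None,fx=3,fy=3)[...,::-1])"
```

```text
clock: 3.25
tool_pos: [0.494, 0.2723, 0.1085]
eef_rot: [0.997, 0.079, 0.001, -0.0]
contact_force: [0.4, 1.0, 0.1]
opening: 1.001
[0.35737576 0.95126902 0.05107052]
(array([-0.001, -0.001,  0.002]), array([-0.0009,  0.0025,  0.0015]))
```

View pics/side1.png

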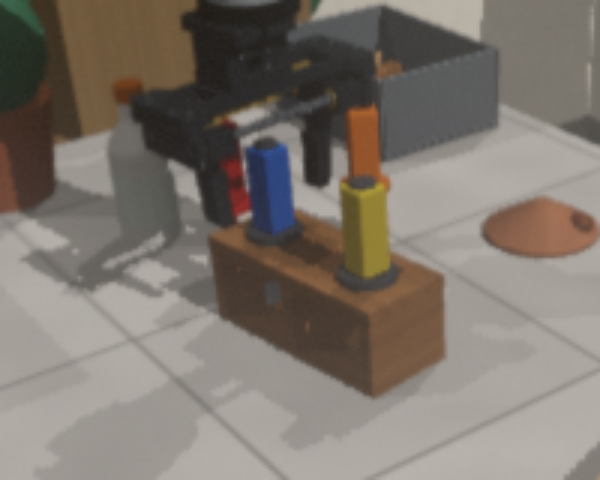

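The jaws straddle the blue handle: fingertips at crop (220,220) and (318,185), handle at (270,190).

```bash
python3 -m pendant '[[[0,0,0.002],[-0.001,0.002,0.001],1],[[0,0,0.002],[-0.001,0.002,0.001],0],[[0,0,0.002],[-0.001,0.002,0.001],0],[[0,0,0.002],[-0.001,0.002,0.001],0],[[0,0,0.002],[-0.001,0.002,0.001],0],[[0,0,0.002],[-0.001,0.002,0.001],0],[[0,0,0.002],[-0.001,0.002,0.001],0],[[0,0,0.002],[-0.001,0.002,0.001],0]]' 45 && python3 -m pendant '[[[0,0,0],[0,0,0],0],[[0,0,0],[0,0,0],0],[[0,0,0],[0,0,0],0]]' && python3 -c "
from h import *;from plant import r
s=r.get_state();print(s['contact_force'],s['moment'],s['tool_pos'],s['eef_rot'])"
```

```text
clock: 4.1
tool_pos: [0.4927, 0.2695, 0.1065]
eef_rot: [0.997, 0.078, -0.0, 0.0]
contact_force: [-0.9, 0.7, 0.2]
opening: 0.391
clock: 4.4
tool_pos: [0.493, 0.2696, 0.1066]
eef_rot: [0.997, 0.078, 0.0, -0.0]
contact_force: [0.9, 0.1, -0.4]
opening: 0.294
[ 0.87936648  0.09406478 -0.42289156] [ 0.01339219 -0.3010448   0.006209  ] [0.49298477 0.26958206 0.10658613] [ 9.96924304e-01  7.83702378e-02  1.92984870e-04 -2.08043216e-05]
```

```bash
python3 -m pendant '[[[0,0,0],[0,0,-0.02],0],[[0,0,0],[0,0,-0.05],0],[[0,0,0],[0,0,-0.09],0],[[0,0,0],[0,0,-0.13],0],[[0,0,0],[0,0,-0.15],0],[[0,0,0],[0,0,-0.15],0],[[0,0,0],[0,0,-0.15],0]]' && python3 -c "
from h import *;from plant import r
s=r.get_state();print(s['contact_force'])
for X,y in (((.5755,-.1403,.24),9.7),):print(rel(s,X,y))"
```

```text
clock: 5.1
tool_pos: [0.4922, 0.2688, 0.2557]
eef_rot: [0.997, 0.078, -0.001, 0.001]
contact_force: [-1.0, -0.7, -2.8]
opening: 0.294
[-1.01061289 -0.70686653 -2.80457419]
(array([ 0.001,  0.001, -0.012]), array([0.0183, 0.4171, 0.0162]))
```

```bash
python3 -m pendant '[[[0,0,0],[0.002,0.03,0],0],[[0,0,0],[0.004,0.075,0],0],[[0,0,0],[0.006,0.12,0],0],[[0,0,0],[0.008,0.165,0],0],[[0,0,0],[0.01,0.21,0],0],[[0,0,-0.01],[0.012,0.255,0],0],[[0,0,-0.012],[0.014,0.3,0],0],[[0,0,-0.012],[0.016,0.345,0],0],[[0,0,-0.012],[0.017,0.39,0.01],0],[[0,0,-0.012],[0.018,0.417,0.016],0]]' && python3 -m pendant '[[[0,0,0],[0,0,0.05],0],[[0,0,0],[0,0,0.05],0],[[0,0,0],[0,0,0.05],0],[[0,0,0],[0,0,0.05],0]]' && python3 -c "
from h import *;from plant import r
s=r.get_state();print(s['contact_force'],s['tool_pos'])
for X,y in (((.5755,-.1403,.14),9.7),):print(rel(s,X,y))
for n in('side','top'):
    d=r.snapshot(n);pickle.dump(d,open('pics/%s2.pkl'%n,'wb'))
    p=proj(d,(.5755,-.1403,.08)).astype(int);print(p)
    c=d['image'][p[1]-60:p[1]+60,p[0]-55:p[0]+55]; cv2.imwrite('pics/%s2.png'%n,cv2.resize(c,None,fx=4,fy=4)[...,::-1])
a=[cv2.imread('pics/%s2.png'%n) for n in('side','top')];cv2.imwrite('pics/both2.png',cv2.resize(np.hstack(a),(800,436)))"
```

```text
clock: 6.1
tool_pos: [0.5739, -0.1447, 0.2372]
eef_rot: [0.997, 0.082, -0.003, 0.001]
contact_force: [0.3, 0.1, -1.1]
opening: 0.296
clock: 6.5
tool_pos: [0.5765, -0.138, 0.1917]
eef_rot: [0.996, 0.085, 0.001, -0.0]
contact_force: [0.9, 0.0, -2.6]
opening: 0.297
[ 0.90460123  0.00699663 -2.55772084] [ 0.57648498 -0.13803056  0.19169127]
(array([-0.   , -0.002,  0.002]), array([-0.0014,  0.0021,  0.0517]))
[372 209]
[344 160]
```

View pics/both2.png

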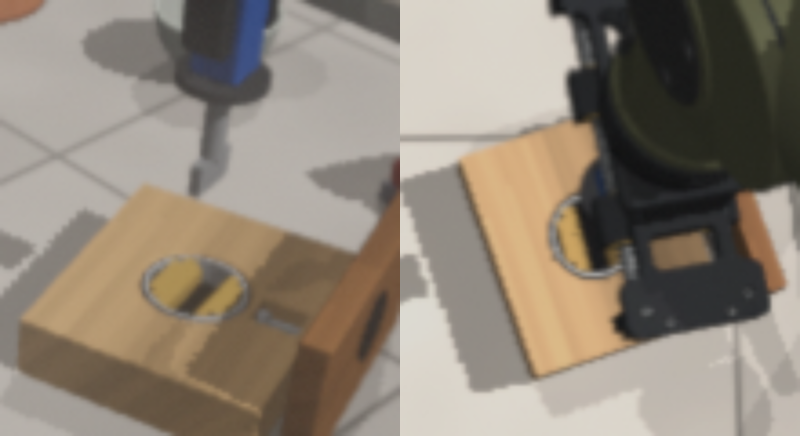

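The driver hangs above the disc, with its tip near crop (195,190) in the side view and the disc at (195,287). I'll enlarge the tip against its predicted position.

```bash
python3 -c "
from h import *
d=pickle.load(open('pics/side2.pkl','rb'));t=np.array([.5765,-.138]);u=np.array([np.cos(.17),np.sin(.17)])*.015
im=cv2.resize(d['image'][130:250,330:430],None,fx=6,fy=5.0*1.2,interpolation=2)[...,::-1].copy()[:600]
for o in(-1,0,1):
    p=proj(d,[*(t+o*u),.1001]);print(p);cv2.circle(im,tuple(int(v) for v in((p[0]-330+.5)*6,(p[1]-130+.5)*6)),3,(0,0,255),-1)
cv2.imwrite('pics/tip.png',im)"
```

```text
[368.66802777 203.12208294]
[373.04017448 199.6491623 ]
[377.30636113 196.25992298]
```

View pics/tip.png

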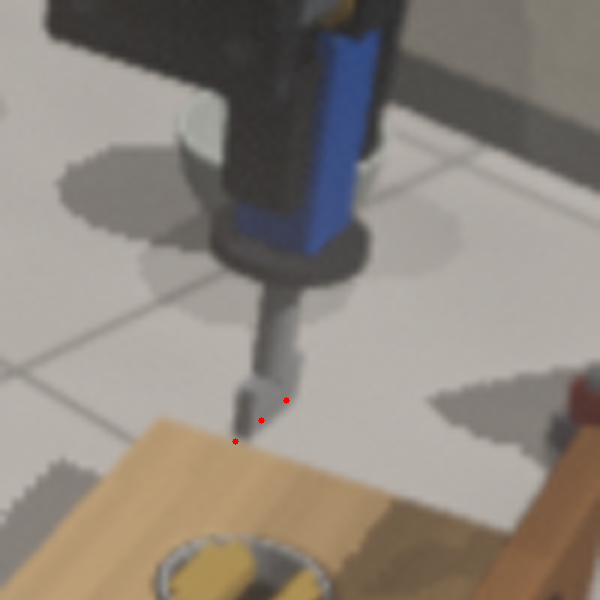

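The blade sits within about 1.5 mm of the prediction (blade bottom at (240–297, 438–395)). The disc shows the same offset in the side view, so I'll insert.

```bash
python3 -m pendant '[[[0,0,0.002],[-0.0014,0.002,0],0],[[0,0,0.002],[-0.0014,0.002,0.02],0],[[0,0,0.002],[-0.0014,0.002,0.04],0],[[0,0,0.002],[-0.0014,0.002,0.05],0],[[0,0,0.002],[-0.0014,0.002,0.054],0],[[0,0,0.002],[-0.0014,0.002,0.054],0]]' && python3 -m pendant '[[[0,0,0],[0,0,0.006],0],[[0,0,0],[0,0,0.012],0],[[0,0,0],[0,0,0.017],0],[[0,0,0],[0,0,0.021],0],[[0,0,0],[0,0,0.021],0],[[0,0,0],[0,0,0.021],0]]' && python3 -c "
from h import *;from plant import r
s=r.get_state();print(s['contact_force'],s['moment'],s['tool_pos'])
for X,y in (((.5755,-.1403,.116),9.7),):print(rel(s,X,y))"
```

```text
clock: 7.2
tool_pos: [0.5748, -0.1417, 0.1368]
eef_rot: [0.997, 0.083, 0.0, 0.0]
contact_force: [-0.3, 0.9, -1.3]
opening: 0.294
clock: 7.8
tool_pos: [0.5747, -0.1417, 0.1156]
eef_rot: [0.997, 0.083, -0.0, 0.0]
contact_force: [0.4, -0.6, -2.3]
opening: 0.292
[ 0.39212491 -0.58872825 -2.26150701] [ 0.00575572 -0.13438305 -0.01697778] [ 0.57467562 -0.1416574   0.11555378]
(array([-0.   ,  0.   , -0.002]), array([ 0.001 , -0.0012, -0.0004]))
```

```bash
python3 -m pendant '[[[0,0,0.1],[0.001,-0.001,0],0],[[0,0,0.2],[0.001,-0.001,0],0],[[0,0,0.3],[0.001,-0.001,0],0],[[0,0,0.4],[0.001,-0.001,0],0],[[0,0,0.5],[0.001,-0.001,0],0],[[0,0,0.6],[0.001,-0.001,0],0],[[0,0,0.7],[0.001,-0.001,0],0],[[0,0,0.8],[0.001,-0.001,0],0],[[0,0,0.9],[0.001,-0.001,0],0],[[0,0,0.95],[0.001,-0.001,0],0]]' 55 && python3 -c "
from h import *;from plant import r
s=r.get_state();print(s['contact_force'],s['moment'],s['tool_pos'])
for X,y in (((.5755,-.1403,.116),-57),):print(rel(s,X,y))"
```

```text
clock: 8.8
tool_pos: [0.5758, -0.1404, 0.1159]
eef_rot: [0.924, -0.383, 0.0, -0.0]
contact_force: [1.0, 0.1, -1.9]
opening: 0.294
[ 1.01265608  0.12469613 -1.85963758] [-0.11453403 -0.04073299  0.11287621] [ 0.57583027 -0.14042308  0.11592589]
(array([-0.   , -0.001,  0.209]), array([-0.0003,  0.0001, -0.0001]))
```

```bash
python3 -m pendant '[[[0,0,0.05],[0,0,0],0],[[0,0,0.1],[0,0,0],0],[[0,0,0.14],[0,0,0],0],[[0,0,0.17],[0,0,0],0],[[0,0,0.17],[0,0,0],0]]' && python3 -c "
from h import *;from plant import r
s=r.get_state();print(s['contact_force'],s['moment'],s['tool_pos'])
for X,y in (((.5755,-.1403,.116),-57),):print(rel(s,X,y))"
```

```text
clock: 9.3
tool_pos: [0.5758, -0.1404, 0.1159]
eef_rot: [0.889, -0.459, 0.0, -0.0]
contact_force: [0.4, -0.9, -0.9]
opening: 0.29
[ 0.44403536 -0.89291548 -0.88926648] [-0.00229445 -0.15635126  0.07438198] [ 0.57583319 -0.14039111  0.11586043]
(array([-0.001, -0.   ,  0.042]), array([-0.0003,  0.0002, -0.0001]))
```

```bash
python3 -m pendant '[[[0,0,0.03],[0,0,0],0],[[0,0,0.06],[0,0,0],0],[[0,0,0.06],[0,0,0],0]]' && python3 -c "
from h import *;from plant import r
s=r.get_state();print(s['moment'],s['tool_pos'])"; python3 -m pendant '[[[0,0,0.03],[0,0,0],0],[[0,0,0.05],[0,0,0],0],[[0,0,0.05],[0,0,0],0]]' && python3 -c "
from h import *;from plant import r
s=r.get_state();print(s['moment'],s['tool_pos'])
d=r.snapshot('side');p=proj(d,(.5755,-.1403,.036)).astype(int)
cv2.imwrite('pics/side3.png',cv2.resize(d['image'][p[1]-60:p[1]+60,p[0]-60:p[0]+80],None,fx=5,fy=5)[...,::-1])"
```

```text
clock: 9.6
tool_pos: [0.5758, -0.1404, 0.1158]
eef_rot: [0.874, -0.486, 0.0, -0.0]
contact_force: [-0.8, 0.9, -1.4]
opening: 0.292
[ 0.07438966 -0.0897753   0.04449744] [ 0.57583768 -0.14040632  0.1158186 ]
clock: 9.9
tool_pos: [0.5758, -0.1404, 0.1158]
eef_rot: [0.862, -0.507, 0.0, -0.0]
contact_force: [0.5, 0.0, -0.9]
opening: 0.289
[ 0.04232819 -0.24162049  0.09695073] [ 0.57580214 -0.14041742  0.11577883]
```

View pics/side3.png

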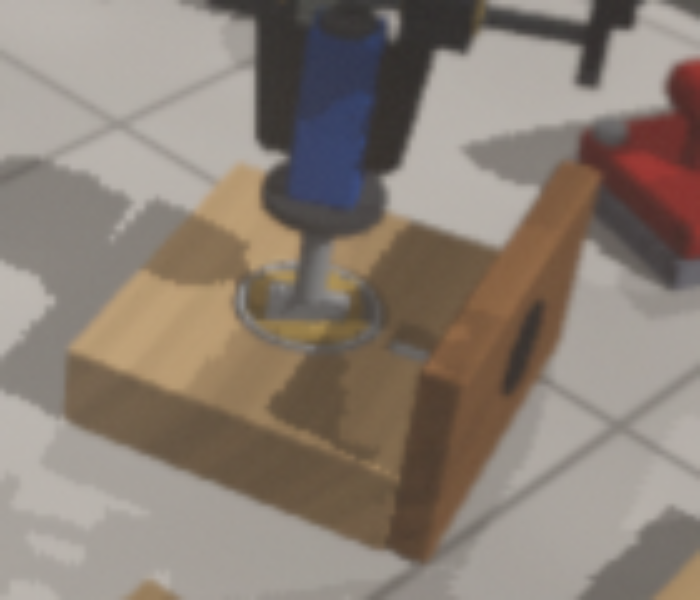

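The blade is in the slot at (310,300) and the wall stands at, or very nearly at, the board edge (400,500). I'll turn on until the stop is felt.

```bash
python3 -m pendant '[[[0,0,0.04],[0,0,0],0],[[0,0,0.06],[0,0,0],0],[[0,0,0.06],[0,0,0],0]]' && python3 -c "
from plant import r
s=r.get_state();print(s['moment'],s['contact_force'])"; python3 -m pendant '[[[0,0,0.03],[0,0,0],0],[[0,0,0.05],[0,0,0],0],[[0,0,0.05],[0,0,0],0]]' && python3 -c "
from plant import r
s=r.get_state();print(s['moment'],s['contact_force'])"
```

```text
clock: 10.25
tool_pos: [0.5758, -0.1404, 0.1158]
eef_rot: [0.846, -0.532, 0.0, -0.0]
contact_force: [1.3, 0.8, 1.5]
opening: 0.292
[ 0.12399358 -0.29401226  0.35214457] [1.33741986 0.83081611 1.45744771]
clock: 10.55
tool_pos: [0.5759, -0.1405, 0.1158]
eef_rot: [0.833, -0.553, 0.0, -0.0]
contact_force: [1.5, 0.2, 1.7]
opening: 0.294
[ 0.14892348 -0.46601048  0.73092178] [1.53503138 0.2318323  1.73357192]
```

Moment jumps to 0.73 Nm, so the stop is reached. I'll back off within the play and lift out.

```bash
python3 -m pendant '[[[0,0,-0.1],[0,0,0],0],[[0,0,-0.2],[0,0,0],0],[[0,0,-0.28],[0,0,0],0],[[0,0,-0.28],[0,0,0],0],[[0,0,-0.28],[0,0,-0.01],0],[[0,0,-0.28],[0,0,-0.03],0],[[0,0,-0.28],[0,0,-0.07],0],[[0,0,-0.28],[0,0,-0.11],0],[[0,0,-0.28],[0,0,-0.14],0],[[0,0,-0.28],[0,0,-0.14],0]]' && python3 -c "
from h import *;from plant import r
s=r.get_state();print(s['moment'],s['contact_force'])
for X,y in (((.493,.2696,.256),9),):print(rel(s,X,y))
ims=[]
for n in('side','top'):
    d=r.snapshot(n);pickle.dump(d,open('pics/%s4.pkl'%n,'wb'))
    p=proj(d,(.5755,-.1403,.08)).astype(int)
    ims.append(cv2.resize(d['image'][p[1]-75:p[1]+75,p[0]-50:p[0]+50],(400,600))[...,::-1])
cv2.imwrite('pics/both4.png',np.hstack(ims))"
```

```text
clock: 11.55
tool_pos: [0.578, -0.1408, 0.2606]
eef_rot: [0.901, -0.433, 0.004, -0.001]
contact_force: [0.8, -0.2, -1.9]
opening: 0.29
[-0.01559996 -0.05650514 -0.06139693] [ 0.79870411 -0.24173678 -1.88209646]
(array([-0.002, -0.009, -1.053]), array([-0.3735, -0.1902,  0.0033]))
```

View pics/both4.png

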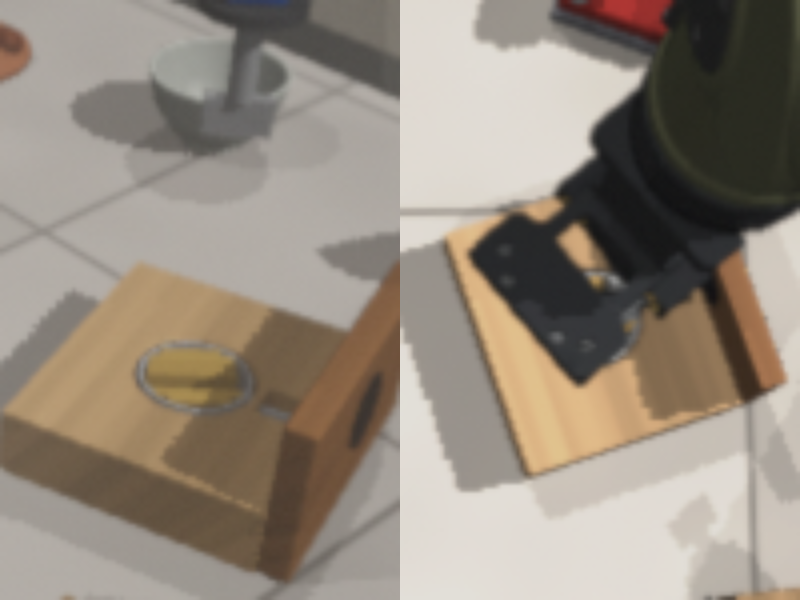

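The wall touches the board (side crop, joint at (285,500)) and the slot is turned. The driver is clear of the disc, so back to the rack.

```bash
python3 -m pendant '[[[0,0,-0.1],[-0.03,-0.015,0],0],[[0,0,-0.2],[-0.07,-0.035,0],0],[[0,0,-0.3],[-0.11,-0.055,0],0],[[0,0,-0.41],[-0.15,-0.075,0],0],[[0,0,-0.52],[-0.19,-0.095,0],0],[[0,0,-0.63],[-0.23,-0.115,0],0],[[0,0,-0.74],[-0.27,-0.135,0],0],[[0,0,-0.85],[-0.305,-0.155,0],0],[[0,0,-0.95],[-0.34,-0.173,0.003],0],[[0,0,-1.053],[-0.3735,-0.19,0.003],0]]' && python3 -m pendant '[[[0,0,0],[0,0,0],0],[[0,0,0],[0,0,0],0],[[0,0,0],[0,0,0],0],[[0,0,0],[0,0,0],0]]' && python3 -c "
from h import *;from plant import r
s=r.get_state();print(s['contact_force'])
print(rel(s,(.493,.2696,.108),9))
d=r.snapshot('side')
t=np.array([.493,.2696]);im=cv2.resize(d['image'][50:170,150:280],None,fx=5,fy=5)[...,::-1].copy()
z=s['tool_pos'][2]-.0916;u=np.array([np.cos(.157),np.sin(.157)])*.015
for o in(-1,0,1):
    p=proj(d,[*(s['tool_pos'][:2]+o*u),z]);cv2.circle(im,(int((p[0]-150+.5)*5),int((p[1]-50+.5)*5)),3,(0,0,255),-1)
cv2.imwrite('pics/side5.png',im)"
```

```text
clock: 12.65
tool_pos: [0.4874, 0.2702, 0.2504]
eef_rot: [0.997, 0.082, -0.002, 0.001]
contact_force: [0.7, -0.3, -1.6]
opening: 0.292
clock: 13.05
tool_pos: [0.4896, 0.2674, 0.2519]
eef_rot: [0.997, 0.078, -0.001, 0.001]
contact_force: [0.4, -0.3, -1.6]
opening: 0.294
[ 0.426759   -0.31726347 -1.6185981 ]
(array([ 0.002,  0.001, -0.   ]), array([ 0.0038, -0.0019,  0.1439]))
```

View pics/side5.png

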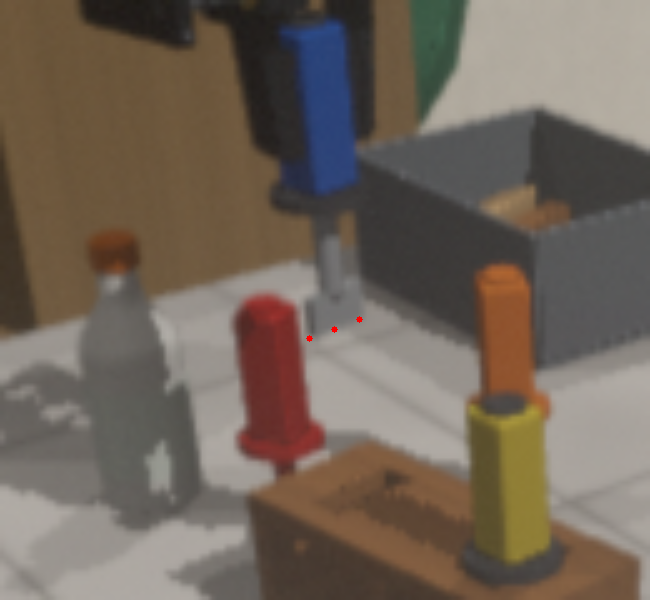

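The blade is intact in the grip at (335,325), matching the prediction. The empty slot is at (370,490) and the awl is unmoved.

```bash
python3 -m pendant '[[[0,0,0],[0.004,-0.002,0],0],[[0,0,0],[0.004,-0.002,0.02],0],[[0,0,0],[0.004,-0.002,0.045],0],[[0,0,0],[0.004,-0.002,0.055],0],[[0,0,0],[0.004,-0.002,0.055],0]]' && python3 -c "
from h import *;from plant import r
print(rel(r.get_state(),(.493,.2696,.107),9))"
```

```text
clock: 13.6
tool_pos: [0.4925, 0.2713, 0.1964]
eef_rot: [0.997, 0.08, -0.001, 0.001]
contact_force: [-0.6, -0.4, -1.7]
opening: 0.291
(array([0.001, 0.003, 0.002]), array([0.0005, 0.0017, 0.0894]))
```

```bash
python3 -m pendant '[[[0,0.002,0.002],[0.0005,0.0015,0.01],0],[[0,0.002,0.002],[0.0005,0.0015,0.03],0],[[0,0.002,0.002],[0.0005,0.0015,0.05],0],[[0,0.002,0.002],[0.0005,0.0015,0.07],0],[[0,0.002,0.002],[0.0005,0.0015,0.082],0],[[0,0.002,0.002],[0.0005,0.0015,0.088],0],[[0,0.002,0.002],[0.0005,0.0015,0.089],0],[[0,0.002,0.002],[0.0005,0.0015,0.089],0]]' && python3 -c "
from h import *;from plant import r
s=r.get_state();print(s['contact_force'],s['moment'],rel(s,(.493,.2696,.107),9))"
```

```text
clock: 14.4
tool_pos: [0.4941, 0.2711, 0.1092]
eef_rot: [0.997, 0.079, 0.002, -0.0]
contact_force: [-0.4, 0.1, -1.1]
opening: 0.286
[-0.44151449  0.13046283 -1.08570918] [-0.04922895 -0.09177782 -0.01215223] (array([-0.001, -0.003,  0.001]), array([-0.0014,  0.0013,  0.0022]))
```

```bash
python3 -m pendant '[[[0,-0.002,0],[-0.001,0.001,0.002],0],[[0,-0.002,0],[-0.001,0.001,0.002],0],[[0,-0.002,0],[-0.001,0.001,0.002],0]]' && python3 -m pendant '[[[0,0,0],[0,0,0],0.5],[[0,0,0],[0,0,0],1],[[0,0,0],[0,0,0],1],[[0,0,0],[0,0,0],1],[[0,0,0],[0,0,0],1],[[0,0,0],[0,0,0],1],[[0,0,0],[0,0,0],1]]' && python3 -m pendant '[[[0,0,0],[0,0,0],1],[[0,0,0],[0,0,-0.02],1],[[0,0,0],[0,0,-0.06],1],[[0,0,0],[0,0,-0.1],1],[[0,0,0],[0,0,-0.14],1],[[0,0,0],[0,0.05,-0.15],1],[[0,0,0],[0,0.1,-0.15],1],[[0,0,0],[0,0.15,-0.15],1],[[0,0,0],[0,0.2,-0.15],1],[[0,0,0],[0,0.25,-0.15],1]]' && python3 -m pendant '[[[0,0,0],[0,0.05,0],1],[[0,0,0],[0,0.05,0],1],[[0,0,0],[0,0.05,0],1],[[0,0,0],[0,0.05,0],1]]'
python3 - <<'E'
from h import *
from plant import r
s=r.get_state();print(s['contact_force'],s['moment'])
I={n:r.snapshot(n) for n in('side','top')}
T0=pickle.load(open('pics/top0.pkl','rb'));S0=pickle.load(open('pics/side0.pkl','rb'))
for n,d0 in(('side',S0),('top',T0)):
  for nm,lo,hi in(("blue",(105,120,40),(130,255,255)),("yel",(20,120,60),(35,255,255))):
    for w,d in(('before',d0),('now',I[n])):
      m=cv2.inRange(cv2.cvtColor(d['image'],cv2.COLOR_RGB2HSV),lo,hi)
      cs=[cv2.boundingRect(k) for k in cv2.findContours(m,0,2)[0] if cv2.contourArea(k)>100]
      print(n,nm,w,[c for c in cs if c[0]<300])
cv2.imwrite('pics/top6.png',I['top']['image'][...,::-1]);cv2.imwrite('pics/side6.png',I['side']['image'][...,::-1])
a=cv2.resize(I['side']['image'][70:220,160:310],(600,600))[:,:400]
b=cv2.resize(I['top']['image'][110:210,300:400],(400,400));b=np.vstack([b,np.zeros((200,400,3),np.uint8)])
cv2.imwrite('pics/both6.png',np.hstack([a,b])[...,::-1])
E
```

```text
clock: 14.7
tool_pos: [0.493, 0.2696, 0.1069]
eef_rot: [0.997, 0.079, 0.0, -0.0]
contact_force: [-0.1, 0.5, -2.4]
opening: 0.292
clock: 15.4
tool_pos: [0.4928, 0.2696, 0.1066]
eef_rot: [0.997, 0.079, 0.0, 0.0]
contact_force: [-0.9, -0.3, 0.3]
opening: 0.903
clock: 16.4
tool_pos: [0.532, 0.0216, 0.2568]
eef_rot: [0.997, 0.079, 0.0, 0.0]
contact_force: [0.4, -0.4, -0.6]
opening: 0.995
clock: 16.8
tool_pos: [0.5397, -0.024, 0.2568]
eef_rot: [0.997, 0.08, 0.0, -0.001]
contact_force: [-0.3, 0.1, 0.5]
opening: 0.997
[-0.27311884  0.09480253  0.53578789] [-0.02842404 -0.09076995  0.02010808]
side blue before [(213, 118, 15, 30)]
side blue now []
side yel before [(244, 131, 16, 32)]
side yel now [(244, 131, 16, 32)]
top blue before [(146, 190, 21, 16)]
top blue now [(146, 191, 20, 16)]
top yel before [(197, 181, 18, 17)]
top yel now [(197, 181, 18, 17)]
```

View pics/both6.png

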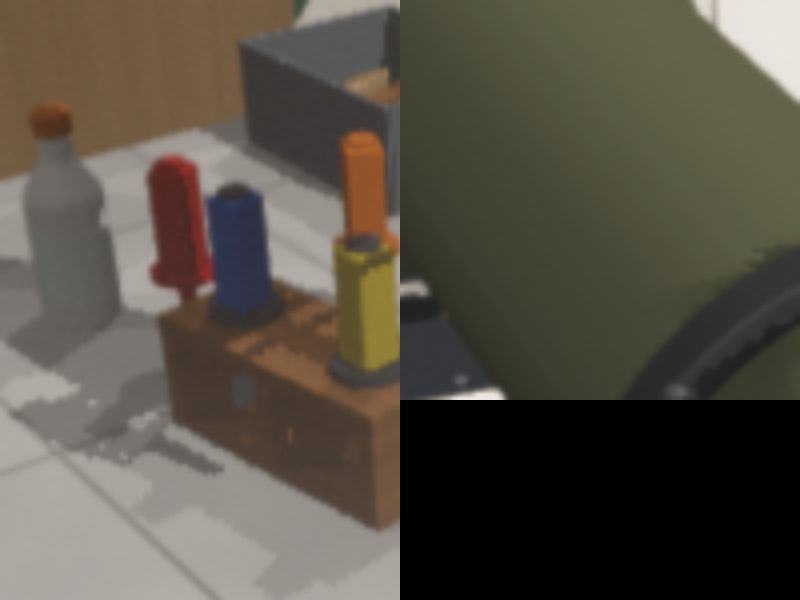

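The blue driver is seated on its flange and upright in its own slot. The top-view masks match the start within 1 px, and the side-view blue mask failed only because the handle is in shadow. The awl's box is identical, and the arm hides the cam from above.

```bash
python3 -c "
from plant import r
print(r.finish_job())"
```

```text
the job is handed in; nothing more can be done
None
```

I turned the cam to its stop with the blue driver, hung the driver back in its own rack slot, and handed the job in at about 17 s of the 51 s. The hand-in reported no verdict.

- **Cam and wall:** the blade went about 12 mm into the slot of the middle-sized board's disc. I turned clockwise until the wrist moment rose from about 0.1 to 0.73 Nm, which I took as the hard stop. A side picture after lifting out showed the wall against the board.
- **Driver and awl:** in the top view the driver's outline is within 1 pixel of its start position, and the side picture shows it upright on its flange. The awl's outline is unchanged in both views. The gripper is clear of everything, with contact force near zero.
- **Checks that failed or disagreed:**
  - The final blue colour mask in the side view found nothing, because the handle was in shadow; the picture itself shows the driver in place.
  - The last top picture could not show the cam because the arm was over it. That rests on the earlier side picture, and nothing touched the cam afterwards.
  - The disc needed about 10° more driver turn than the stated play suggested before the stop was felt.

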